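# Finish the carton layer, then hold the chest lid open at 60 degrees

### The job

Finish the layer of five small cartons on the plywood board by setting the two loose cartons upright into its two empty corner places, each turned to fit the interlocking pattern (three cartons side by side in one row, two end to end in the other), level with the rest and flush with the layer's outer sides. Then take the falling lid of the wooden chest by its bar, raise it to 60 degrees from closed (within 5 degrees) and keep holding it there, so that I can lower the loaded board into the chest: your program finishes while the gripper still holds the lid. Leave the three cartons already laid in their places and do not disturb the other things lying about.

Things in the scene. Friction and masses are not known exactly. Their poses are not given: they have to be found in the camera images.
- carton_a: Cardboard box 62 long (own x) x 40 wide (own y) x 32 high, 0.14 to 0.28 kg, with a stiff upright carry tab on the middle of its top: 36 long (own x) x 9 thick (own y), up to 62 above the underside. Origin: centre of the underside. One of the two alike loose cartons; starts on the worktop, to the right of the board. Either carton may go into either empty place.
- carton_b: Cardboard box 62 long (own x) x 40 wide (own y) x 32 high, 0.14 to 0.28 kg, with a stiff upright carry tab on the middle of its top: 36 long (own x) x 9 thick (own y), up to 62 above the underside. Origin: centre of the underside. The other loose carton; starts on the worktop, beyond the board.
- laid_1: Cardboard box 62 long (own x) x 40 wide (own y) x 32 high, 0.14 to 0.28 kg, with a stiff upright carry tab on the middle of its top: 36 long (own x) x 9 thick (own y), up to 62 above the underside. Origin: centre of the underside. Already laid: left end of the far row of three (long side along the board's x).
- laid_2: Cardboard box 62 long (own x) x 40 wide (own y) x 32 high, 0.14 to 0.28 kg, with a stiff upright carry tab on the middle of its top: 36 long (own x) x 9 thick (own y), up to 62 above the underside. Origin: centre of the underside. Already laid: middle of the far row.
- laid_3: Cardboard box 62 long (own x) x 40 wide (own y) x 32 high, 0.14 to 0.28 kg, with a stiff upright carry tab on the middle of its top: 36 long (own x) x 9 thick (own y), up to 62 above the underside. Origin: centre of the underside. Already laid: right half of the near row of two (long side along the board's y).
- board: Fixed plywood pallet board, 122 (own x) x 144 (own y), top 12 above the worktop. Origin: centre of its underside; x away from the robot, y to the left. Cells 66 x 44, so cartons stand 4 apart. Far row: three side by side, long side along board x, centres x +22, y +44, 0, -44. Near row: two end to end, long side along board y, centres x -33, y +33, -33.
- gap_cross (a point): Centre of the empty place at the right end of the far row, on the board's top (board x +22, y -44); the carton here lies with its long side along the board's x, either way round. Axes as the board's.
- gap_long (a point): Centre of the empty place at the left of the near row, on the board's top (board x -33, y +33); the carton here lies with its long side along the board's y, either way round. Axes as the board's.
- place_laid_1 (a point): Where laid_1 stands: centre of its cell on the board's top. Axes as the board's.
- place_laid_2 (a point): Where laid_2 stands: centre of its cell on the board's top.
- place_laid_3 (a point): Where laid_3 stands: centre of its cell on the board's top.
- chest: Fixed open plywood chest, 146 deep (own x) x 168 wide (own y) x 92 high, with a 9 mm lid on top (closed top at 102). Origin: centre of the underside; own x points from the front to the hinged back, own y to the left; the front with the bar faces the robot.
- lid (a joint): Lid hinge, rad: 0 closed, grows as the lid rises (60 degrees = 1.047), stop at 1.75. The lid (0.45 kg) swings freely and falls shut by its weight when let go anywhere short of upright.
- lid_hinge (a point): Middle of the hinge line at the chest's upper back edge, 92 above the worktop; axes as the chest's, the hinge line runs along own y.
- lid_bar (a point): Middle of the lid's lifting bar: a round steel bar of 10 mm diameter, 90 long, along the chest's y, 45 ahead of the lid's front edge in the lid's plane, joined to the lid by two arms at its ends. 191 from the hinge line; closed, it stands about 97.5 above the worktop and 45 in front of the chest. Axes turn with the lid.
- bowl: Bystander: small bowl, 104 across, 52 high; origin under its centre.
- trimmer: Bystander: loop trimming tool with wooden handle, 206 long (own y), 12 high; origin under its middle.
- sprayer: Bystander: small spray bottle, 52 x 87, 158 high; origin under it.
There are look-alikes about, which are no part of the job. Leave any pink or turquoise look-alike of the laid_2 alone.

How it is judged (in metres and radians):
On the way, in this order (a step that is already met when the one before it is completed fails the run):
1. one loose carton stands in an empty place, turned to fit, and is let go ((((horizontal distance between carton_a and gap_cross below 0.009 m and angle between the x axis of carton_a and the x axis of board, either way round below 0.12 rad and z of carton_a in the frame of gap_cross between -0.004 and 0.004 m and angle between carton_a's own z axis and vertical below 0.08 rad and linear speed of carton_a below 0.05 m/s) and contact force between the fingers and carton_a below 0.05 N) or ((horizontal distance between carton_b and gap_cross below 0.009 m and angle between the x axis of carton_b and the x axis of board, either way round below 0.12 rad and z of carton_b in the frame of gap_cross between -0.004 and 0.004 m and angle between carton_b's own z axis and vertical below 0.08 rad and linear speed of carton_b below 0.05 m/s) and contact force between the fingers and carton_b below 0.05 N) or ((horizontal distance between carton_a and gap_long below 0.009 m and angle between the x axis of carton_a and the y axis of board, either way round below 0.12 rad and z of carton_a in the frame of gap_long between -0.004 and 0.004 m and angle between carton_a's own z axis and vertical below 0.08 rad and linear speed of carton_a below 0.05 m/s) and contact force between the fingers and carton_a below 0.05 N) or ((horizontal distance between carton_b and gap_long below 0.009 m and angle between the x axis of carton_b and the y axis of board, either way round below 0.12 rad and z of carton_b in the frame of gap_long between -0.004 and 0.004 m and angle between carton_b's own z axis and vertical below 0.08 rad and linear speed of carton_b below 0.05 m/s) and contact force between the fingers and carton_b below 0.05 N))), for 0.2 s.
2. both loose cartons stand in the two empty places and are let go ((((horizontal distance between carton_a and gap_cross below 0.009 m and angle between the x axis of carton_a and the x axis of board, either way round below 0.12 rad and z of carton_a in the frame of gap_cross between -0.004 and 0.004 m and angle between carton_a's own z axis and vertical below 0.08 rad and linear speed of carton_a below 0.05 m/s) and (horizontal distance between carton_b and gap_long below 0.009 m and angle between the x axis of carton_b and the y axis of board, either way round below 0.12 rad and z of carton_b in the frame of gap_long between -0.004 and 0.004 m and angle between carton_b's own z axis and vertical below 0.08 rad and linear speed of carton_b below 0.05 m/s)) or ((horizontal distance between carton_b and gap_cross below 0.009 m and angle between the x axis of carton_b and the x axis of board, either way round below 0.12 rad and z of carton_b in the frame of gap_cross between -0.004 and 0.004 m and angle between carton_b's own z axis and vertical below 0.08 rad and linear speed of carton_b below 0.05 m/s) and (horizontal distance between carton_a and gap_long below 0.009 m and angle between the x axis of carton_a and the y axis of board, either way round below 0.12 rad and z of carton_a in the frame of gap_long between -0.004 and 0.004 m and angle between carton_a's own z axis and vertical below 0.08 rad and linear speed of carton_a below 0.05 m/s))) and contact force between the fingers and carton_a below 0.05 N and contact force between the fingers and carton_b below 0.05 N), for 0.2 s.
3. the fingers hold the lid raised to 60 degrees, within 5 (value of joint lid between 0.96 and 1.134 rad and contact force between the fingers and lid above 0.4 N), for 0.2 s.
At the end, for the whole second after the job is handed in: Fingers hold the lid (0.4 N or more, no loose thing propping it) still at 60 degrees from closed, within 5. The two loose cartons stand released, flat and upright in the two empty places, one in each, and the laid cartons in theirs, all within 9 mm and 7 degrees (all of step 2 and all of step 3 and velocity of joint lid between -0.05 and 0.05 rad/s and contact force between lid and carton_a below 0.2 N and contact force between lid and carton_b below 0.2 N and contact force between lid and laid_1 below 0.2 N and contact force between lid and laid_2 below 0.2 N and contact force between lid and laid_3 below 0.2 N and contact force between lid and bowl below 0.2 N and contact force between lid and trimmer below 0.2 N and contact force between lid and sprayer below 0.2 N and horizontal distance between laid_1 and place_laid_1 below 0.009 m and angle between the x axis of each of laid_1, laid_2 and the x axis of board, either way round below 0.12 rad and z of laid_1 in the frame of place_laid_1 between -0.004 and 0.004 m and angle between each of laid_1, laid_2, laid_3's own z axis and vertical below 0.08 rad and linear speed of each of laid_1, laid_2, laid_3 below 0.05 m/s and horizontal distance between laid_2 and place_laid_2 below 0.009 m and z of laid_2 in the frame of place_laid_2 between -0.004 and 0.004 m and horizontal distance between laid_3 and place_laid_3 below 0.009 m and angle between the x axis of laid_3 and the y axis of board, either way round below 0.12 rad and z of laid_3 in the frame of place_laid_3 between -0.004 and 0.004 m); the arm keeps its last pose, push and grip.
It fails at once if the bowl is disturbed (moved more than 4 cm) (distance of bowl from where it was at the start of the episode above 0.04 m).
It fails at once if the trimming tool is disturbed (moved more than 4 cm) (distance of trimmer from where it was at the start of the episode above 0.04 m).
It fails at once if the spray bottle is disturbed (moved more than 4 cm) (distance of sprayer from where it was at the start of the episode above 0.04 m).
It also fails if it takes over 61 s, if anything falls off the work surface, if the arm or the gripper's body presses on something with over 40 N, if the wrist force passes 120 N, or if a joint passes its speed limit or range.

### The arm

A 6-joint arm with a two-finger parallel gripper is mounted at the origin on a cart in front of the work surface, level with it; the furniture and walls round the work are solid. World frame = base frame: x ahead of the robot, y to its left, z up, the work surface at z = 0. Lengths are in mm, angles in degrees, forces in N, time in s.
With the tool pointing down it reaches from about 300 to 850 mm from the base axis. Payload 4.2 kg.
Tool frame: the origin (TCP) lies on the mounting face of the last link; the fingertips stand 191 mm ahead of it and the grasp point (between the pads) lies 172 mm ahead of it; z points along the fingers, y is the direction in which the jaws open and shut (so a half turn about z gives the same grasp; the last joint's range is limited). The gripper opens to 91 mm and grips with 3 to 60 N. Pads are 32 mm wide; open, the fingers measure 118 mm over their backs; the gripper's body (76 mm by 178 mm) begins 60 mm behind the grasp point.
Start: joints at [75, 18.312, 89.639, -0, 72.044, -1.146], TCP at [137.681, 558.271, 404.776] pointing down, gripper open.
Joint ranges: [-177.97, 177.97], [-48.28, 115.42], [12.27, 149.76], [-77.06, 257.06], [2.81, 150.46], [-146.56, 146.56]. Speed limits (degrees/s): [147.25, 147.25, 180, 180, 180, 180].

### API

Orientations are given as [roll, pitch, yaw] about the fixed x, y, z axes, in that order (R = Rz(yaw) Ry(pitch) Rx(roll)).
In Python, from workcell import env gives the robot as it stands.
- The arm moves only by the shell command python3 -m handwheel 'ROWS' [FORCE]. ROWS is JSON, a list of rows, each an object with "gripper": the opening in per cent of the stroke, from 0 (shut) to 100 (fully open); "travel": the shift along the tool's x, y, z in m, a list of three; "twist": the turn about the tool's z in rad. In form: [{"gripper": gripper, "travel": [x, y, z], "twist": twist}, ...]. A call has 1 to 5 rows; each row shifts and turns the commanded pose from where the row before left it, along the tool's axes as they then stand; what a row does not reach is not made up. A row lasts 1/12 s, in which the tool goes at most 41.7 mm and 7.16 degrees, less where a joint would pass 70% of its speed; a pose out of reach is approached as far as the arm can. A call with a gripper value outside its range is refused whole. The fingers move at their own pace and stop on an object; FORCE is the grip in N (left out, the last holds). Time passes only in rows, so rows that do not move let the fingers close. It gives the time, the measured TCP pose, the force and the opening at its end, in the units of the state.
- env.state(): the state, without advancing time (a new reading comes with each control period).
- env.grab_frame(name): name is "scene" or "top" or "wrist"; returns a dict with "frame" (400x640x3 uint8, red, green, blue), "intrinsics" (3x3 intrinsics, pixels), "extrinsics" (4x4, takes a point from camera to world coordinates). Camera axes: x right, y down, z forward; pixel columns grow to the right and rows downward; lengths in mm; the calibration is good to about 2 mm. The wrist camera is an equidistant fisheye: a pixel r from the principal point sees the ray r / f radians off the axis. A picture is of the moment at which its call begins. There is no depth.
- env.job_done(): hands the job in, once; it reports no verdict.
Trained networks look in the newest picture that a camera, given by its name, has taken for a name from the list of things; names that differ only in an ending like _2 or _b are one class to them, and where a whole thing is asked for, a point or a joint stands for the part that bears it (a point fixed in the world has none). Each returns a list of dicts, best first, with "confidence" (0 to 1); they miss things now and then, are a little off and sometimes report something else, mostly with a low value. They report only what shows in the picture. A call takes as long as a camera call. They do not tell look-alikes from the thing itself.
- env.trace(camera, thing): "pixels" (400x640 bool, what is visible of it) and "uv" ([column, row] in pixels, amid what is visible of it).
- env.pinpoint(camera, thing): "uv" ([column, row] in pixels: a listed point, or the origin of a listed thing).
The state is a dict: "time_s": time; "qpos": joint angles; "qvel": joint speeds; "effort": joint torques, N m; "ee_pos": TCP position; "ee_rot": TCP orientation; "force": force on the tool from outside, world axes, zero at the start; "torque": the same for the moment, N m; "gripper_width": finger opening in mm.
Only numpy, scipy, OpenCV 4.12 (cv2) and the standard library are available. Lean on these libraries where they do the work, as an engineer would, in place of code of your own. Each camera call takes 0.05 s, during which the arm holds its last target. There are 200 camera calls.

## Working session

There is one attempt and no reset: what is moved stays moved. The work goes in short steps, Python scripts to look and compute and a shell command to move; the robot and the scene stay as the last step left them, time stands still between calls to the robot, and variables do not carry over. Pictures are saved under pics/ and viewed, about 8 in all and at most 12, crops included, and the job is handed in when it is done.

```bash
ls; mkdir -p pics; python3 - <<'E'
from workcell import env
import cv2,numpy as np
s=env.state(); print(s['time_s'],s['ee_pos'],s['ee_rot'],s['gripper_width'])
for c in ['scene','top']:
    f=env.grab_frame(c); cv2.imwrite(f'pics/{c}0.png',f['frame'][:,:,::-1])
    print(c,np.round(f['intrinsics'],1).tolist(),np.round(f['extrinsics'],3).tolist())
    for t in ['carton_a','laid_2','board','chest','lid_bar','lid_hinge','gap_cross','gap_long','bowl','trimmer','sprayer']:
        print(t,[(np.round(d['uv']).tolist(),round(d['confidence'],2)) for d in env.pinpoint(c,t)])
E
```

```text
pics
0.0 [137.62603883 558.11043986 403.93579952] [-1.79900292e+02 -3.81010107e-03  1.66146892e+02] 91.3301668691274
scene [[424.3, 0.0, 317.8], [0.0, 424.3, 203.0], [0.0, 0.0, 1.0]] [[0.71, -0.538, 0.455, 81.907], [-0.704, -0.536, 0.465, -247.523], [-0.006, -0.65, -0.76, 822.541], [0.0, 0.0, 0.0, 1.0]]
carton_a [([397.0, 296.0], 0.97), ([378.0, 212.0], 0.57)]
laid_2 [([432.0, 226.0], 0.72), ([340.0, 228.0], 0.71), ([324.0, 222.0], 0.65), ([341.0, 249.0], 0.62), ([256.0, 287.0], 0.55)]
board [([230.0, 168.0], 0.72), ([338.0, 239.0], 0.64)]
chest [([229.0, 216.0], 0.59)]
lid_bar [([216.0, 228.0], 0.67)]
lid_hinge [([228.0, 170.0], 0.67), ([324.0, 222.0], 0.39)]
gap_cross [([353.0, 239.0], 0.57)]
gap_long [([312.0, 234.0], 0.88), ([340.0, 247.0], 0.62)]
bowl [([321.0, 186.0], 0.91), ([341.0, 250.0], 0.44), ([313.0, 238.0], 0.4)]
trimmer [([318.0, 299.0], 0.71)]
sprayer [([433.0, 262.0], 0.75)]
top [[427.6, 0.0, 321.7], [0.0, 427.6, 199.9], [0.0, 0.0, 1.0]] [[0.026, -0.996, 0.085, 439.684], [-0.999, -0.024, 0.029, 175.363], [-0.027, -0.086, -0.996, 1019.215], [0.0, 0.0, 0.0, 1.0]]
carton_a [([429.0, 211.0], 0.7), ([359.0, 144.0], 0.64), ([343.0, 200.0], 0.47), ([245.0, 256.0], 0.27)]
laid_2 [([359.0, 212.0], 0.97), ([324.0, 195.0], 0.92), ([330.0, 291.0], 0.79), ([406.0, 121.0], 0.65), ([342.0, 192.0], 0.64), ([359.0, 215.0], 0.45)]
board [([347.0, 201.0], 0.76)]
chest [([250.0, 256.0], 0.96), ([218.0, 235.0], 0.66)]
lid_bar [([274.0, 301.0], 0.62), ([220.0, 233.0], 0.26)]
lid_hinge [([218.0, 232.0], 0.71)]
gap_cross [([359.0, 185.0], 0.82), ([432.0, 160.0], 0.65)]
gap_long [([332.0, 214.0], 0.85), ([428.0, 209.0], 0.38)]
bowl [([289.0, 156.0], 0.57), ([339.0, 191.0], 0.51)]
trimmer [([382.0, 260.0], 0.87)]
sprayer [([437.0, 157.0], 0.9)]
```

```bash
python3 - <<'E'
import cv2
a=cv2.imread('pics/scene0.png')[120:340,160:480];cv2.imwrite('pics/s1.png',cv2.resize(a,(800,550),interpolation=cv2.INTER_CUBIC))
a=cv2.imread('pics/top0.png')[100:320,160:480];cv2.imwrite('pics/t1.png',cv2.resize(a,(800,550),interpolation=cv2.INTER_CUBIC))
E
```

```text
(no output)
```

View pics/s1.png

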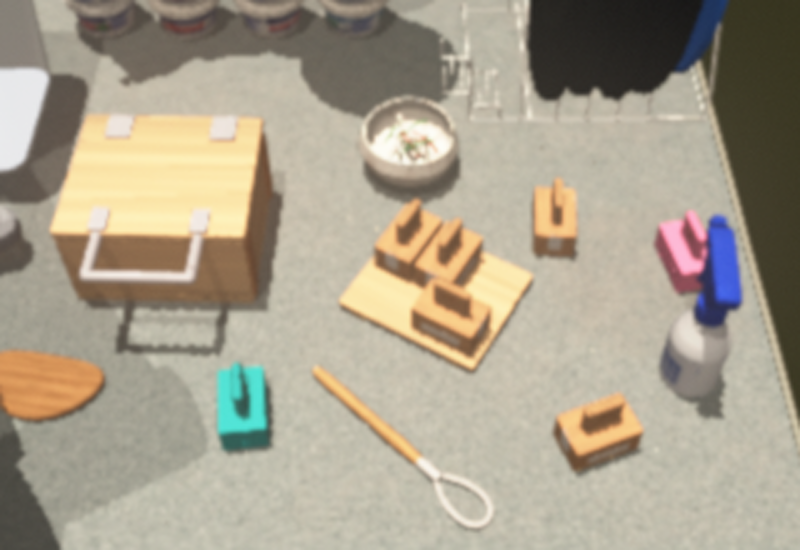

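View pics/t1.png

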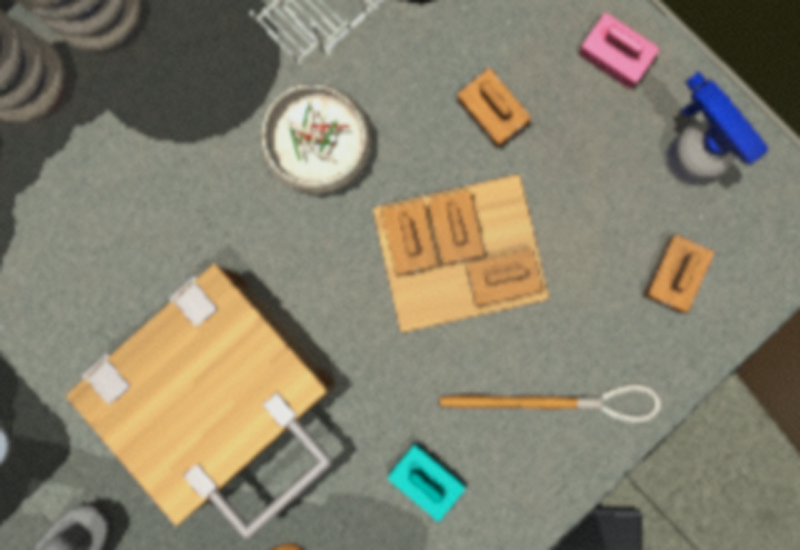

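The pictures match the networks. In full top-camera pixels, the orange things of carton shape are:
- (358,143): loose, beyond the board, so carton_b.
- (432,209): loose, right of the board, so carton_a.
- (324,195), (342,192) and (362,211): the three laid cartons on the board.

The pink one (408,119) and the turquoise one (330,292) are look-alikes and stay where they are. Next I'll fit the poses.

```bash
cat > fit.py <<'E'
import cv2,numpy as np
from scipy.optimize import minimize
S=4
def box(x0,x1,y0,y1,z0,z1): return np.array([[x,y,z] for x in(x0,x1) for y in(y0,y1) for z in(z0,z1)],float)
CART=[box(-31,31,-20,20,0,32),box(-18,18,-4.5,4.5,32,62)]
def move(parts,x,y,a,z=0):
    c,s=np.cos(a),np.sin(a); R=np.array([[c,-s,0],[s,c,0],[0,0,1]])
    return [p@R.T+[x,y,z] for p in parts]
BOARD=[box(-61,61,-72,72,0,12)]
LAY=BOARD+move(CART,22,44,0,12)+move(CART,22,0,0,12)+move(CART,-33,-33,np.pi/2,12)
CHEST=[box(-73,73,-84,84,0,102)]
def proj(P,f):
    E=f['extrinsics'];K=f['intrinsics'];c=(P-E[:3,3])@E[:3,:3]
    return (c/c[:,2:])@K.T[:,:2]
def unproj(uv,f,z):
    E=f['extrinsics'];d=E[:3,:3]@np.linalg.inv(f['intrinsics'])@[*uv,1]
    return E[:3,3]+d*(z-E[2,3])/d[2]
def sil(parts,f):
    m=np.zeros((400*S,640*S),np.uint8)
    for p in parts:
        h=cv2.convexHull(((proj(p,f)+.5)*S-.5).astype(np.float32))
        cv2.fillConvexPoly(m,np.round(h*16).astype(np.int32),1,shift=4)
    return m
def fit(parts,obs,x0,z=0):
    "obs: list of (frame,mask)"
    big=[(f,cv2.resize(m.astype(np.float32),None,fx=S,fy=S)>.5) for f,m in obs]
    def cost(p,q=None):
        r=[]
        for f,m in big:
            s=sil(move(parts,p[0],p[1],p[2]/50,z),f)>0; r.append(1-(s&m).sum()/(s|m).sum())
        return np.mean(r)
    best=min((minimize(cost,[x0[0],x0[1],50*(x0[2]+d)],method='Nelder-Mead',
      options=dict(initial_simplex=np.array([x0[0],x0[1],50*(x0[2]+d)])+np.array([[0,0,0],[12,0,0],[0,12,0],[0,0,12]]),xatol=.1,fatol=1e-4)) for d in(-.1,.1)),key=lambda r:r.fun)
    return [round(best.x[0],1),round(best.x[1],1),round(np.degrees(best.x[2]/50),1)],round(1-best.fun,3)
E
python3 - <<'E'
from workcell import env
from fit import *
F={};M={}
def hsv(f): return cv2.cvtColor(f['frame'],cv2.COLOR_RGB2HSV)
for c in ['scene','top']:
    F[c]=env.grab_frame(c)
    for t in ['carton_a','board','chest']: M[c,t]=env.trace(c,t)
np.savez('obs.npz',**{c:F[c]['frame'] for c in F})
for t in ['carton_a','board','chest']:
    for c in F: print(c,t,[(np.round(d['uv']).tolist(),int(d['pixels'].sum()),round(d['confidence'],2)) for d in M[c,t]])
# colour masks of orange cartons/wood
def comp(c,uv,t):
    h=hsv(F[c]); m=((h[...,0]<25)&(h[...,1]>80)&(h[...,2]>60)).astype(np.uint8)
    n,l,st,ce=cv2.connectedComponentsWithStats(m,connectivity=4)
    k=l[uv[1],uv[0]]; print('comp',c,t,k,st[k].tolist()); return l==k
T=F['top'];Sc=F['scene']
for nm,ut,us,parts,yaw in [('a',(437,205),(399,293),CART,-.4),('b',(352,139),(382,211),CART,.6),('lay',(332,214),(340,246),LAY,.2)]:
    mt,ms=comp('top',ut,nm),comp('scene',us,nm)
    g=unproj(ut,T,32)[:2] if nm!='lay' else unproj((344.3,201),T,12)[:2]
    for o in ([(T,mt),(Sc,ms)],[(T,mt)],[(Sc,ms)]): print(nm,fit(parts,o,[*g,yaw]))
px=lambda u,v:(u/2.5+160-.3,v/2.5+100-.3)
print('board corners',[np.round(unproj(px(*q),T,12)[:2],1).tolist() for q in[(374,208),(520,176),(549,297),(401,331)]])
print('lid corners',[np.round(unproj(px(*q),T,102)[:2],1).tolist() for q in[(68,397),(215,265),(330,388),(178,524)]])
print('bar ends',[np.round(unproj(px(*q),T,97.5)[:2],1).tolist() for q in[(248,531),(326,463)]])
print('sprayer bowl trimmer',[np.round(unproj(q,T,0)[:2],1).tolist() for q in[(437,157),(289,156),(382,260)]])
E
```

```text
scene carton_a [([397.0, 293.0], 733, 0.59)]
top carton_a [([430.0, 209.0], 504, 0.81), ([356.0, 144.0], 493, 0.62), ([237.0, 262.0], 5892, 0.5), ([344.0, 207.0], 1475, 0.44)]
scene board [([332.0, 238.0], 1262, 0.9), ([312.0, 293.0], 283, 0.35)]
top board [([345.0, 210.0], 1451, 0.98)]
scene chest [([226.0, 207.0], 5980, 0.88)]
top chest [([242.0, 257.0], 6145, 0.83), ([362.0, 209.0], 491, 0.19)]
comp top a 220 [418, 194, 28, 31, 528]
comp scene a 241 [382, 277, 35, 31, 655]
a ([np.float64(510.0), np.float64(-51.7), np.float64(-23.4)], np.float64(0.882))
a ([np.float64(509.9), np.float64(-52.2), np.float64(-23.4)], np.float64(0.928))
a ([np.float64(510.7), np.float64(-51.2), np.float64(-22.0)], np.float64(0.842))
comp top b 173 [343, 127, 29, 32, 515]
comp scene b 123 [373, 191, 18, 31, 437]
b ([np.float64(664.2), np.float64(123.7), np.float64(40.1)], np.float64(0.908))
b ([np.float64(663.8), np.float64(123.6), np.float64(40.6)], np.float64(0.951))
b ([np.float64(664.3), np.float64(123.7), np.float64(39.9)], np.float64(0.864))
comp top lay 205 [309, 170, 71, 63, 3164]
comp scene lay 143 [296, 199, 77, 69, 2180]
lay ([np.float64(525.6), np.float64(152.4), np.float64(14.2)], np.float64(0.851))
lay ([np.float64(525.2), np.float64(152.4), np.float64(14.3)], np.float64(0.984))
lay ([np.float64(526.8), np.float64(152.8), np.float64(14.5)], np.float64(0.719))
board corners [[565.9, 235.1], [599.6, 97.3], [485.4, 68.2], [450.0, 206.3]]
lid corners [[385.3, 488.0], [501.9, 365.9], [399.0, 262.9], [281.2, 388.3]]
bar ends [[276.4, 329.3], [335.3, 264.7]]
sprayer bowl trimmer [[636.8, -68.8], [631.8, 286.8], [388.4, 59.2]]
```

```bash
cat > plan.py <<'E'
import sys,numpy as np
from workcell import env
def plan(x,y,gz,psi):
    s=env.state();p=s['ee_pos'];a=s['ee_rot'][2];r=np.radians(a)
    d=np.array([x,y,gz+172])-p
    t=[np.cos(r)*d[0]+np.sin(r)*d[1],np.sin(r)*d[0]-np.cos(r)*d[1],-d[2]]
    tw=-((psi-a+180)%360-180)
    print('t',round(s['time_s'],2),'pos',p.round(1),'rot',s['ee_rot'].round(2),'w',round(s['gripper_width'],1),'F',s['force'].round(1))
    print('travel in present axes mm',np.round(t,1),'twist rad',round(np.radians(tw),4),'| after-twist travel',
      np.round([np.cos(np.radians(psi))*d[0]+np.sin(np.radians(psi))*d[1],np.sin(np.radians(psi))*d[0]-np.cos(np.radians(psi))*d[1],-d[2]],1))
if __name__=='__main__': plan(*map(float,sys.argv[1:]))
E
python3 -m handwheel '[{"gripper":40,"travel":[0,0,0],"twist":0.083},{"gripper":40,"travel":[0,0,0],"twist":0.083},{"gripper":40,"travel":[-0.0292,-0.0206,0],"twist":0},{"gripper":40,"travel":[-0.0292,-0.0206,0],"twist":0},{"gripper":40,"travel":[-0.0292,-0.0206,0],"twist":0}]' 20
python3 -m handwheel '[{"gripper":40,"travel":[-0.0292,-0.0206,0],"twist":0},{"gripper":40,"travel":[-0.0292,-0.0206,0],"twist":0},{"gripper":40,"travel":[-0.0292,-0.0206,0],"twist":0},{"gripper":40,"travel":[-0.0292,-0.0206,0],"twist":0},{"gripper":40,"travel":[-0.0292,-0.0206,0],"twist":0}]'
python3 -m handwheel '[{"gripper":40,"travel":[-0.0292,-0.0206,0],"twist":0},{"gripper":40,"travel":[-0.0292,-0.0206,0],"twist":0},{"gripper":40,"travel":[-0.0292,-0.0206,0],"twist":0},{"gripper":40,"travel":[-0.0292,-0.0206,0],"twist":0},{"gripper":40,"travel":[-0.0292,-0.0206,0],"twist":0}]'
python3 -m handwheel '[{"gripper":40,"travel":[-0.0292,-0.0206,0],"twist":0},{"gripper":40,"travel":[-0.0292,-0.0206,0],"twist":0},{"gripper":40,"travel":[-0.0292,-0.0206,0],"twist":0},{"gripper":40,"travel":[-0.0292,-0.0206,0],"twist":0},{"gripper":40,"travel":[0,0,0],"twist":0}]'
python3 plan.py 510 -52 120 156.6
```

```text
time_s: 2.02
ee_pos: [193.8, 465.9, 404.5]
ee_rot: [-180.0, 0.0, 156.7]
force: [0.4, 0.2, 0.3]
gripper_width: 60.9
time_s: 2.43
ee_pos: [287.2, 312.8, 405.0]
ee_rot: [180.0, 0.0, 156.7]
force: [0.4, -0.3, 0.8]
gripper_width: 36.7
time_s: 2.85
ee_pos: [380.4, 160.2, 405.1]
ee_rot: [180.0, 0.0, 156.6]
force: [1.0, -0.3, -0.0]
gripper_width: 36.7
time_s: 3.27
ee_pos: [457.1, 35.9, 404.9]
ee_rot: [-179.9, 0.2, 156.3]
force: [0.7, 0.7, -0.1]
gripper_width: 36.1
t 3.27 pos [457.1  35.9 404.9] rot [-179.94    0.21  156.34] w 36.1 F [ 0.7  0.7 -0.1]
travel in present axes mm [-83.7 -59.3 112.9] twist rad -0.0045 | after-twist travel [-83.5 -59.7 112.9]
```

```bash

python3 -m handwheel '[{"gripper":40,"travel":[-0.0280,-0.0198,0],"twist":0},{"gripper":40,"travel":[-0.0280,-0.0198,0.0],"twist":0},{"gripper":40,"travel":[-0.0280,-0.0198,0.037],"twist":0},{"gripper":40,"travel":[0,0,0.038],"twist":0},{"gripper":40,"travel":[0,0,0.038],"twist":0}]'
python3 -m handwheel '[{"gripper":40,"travel":[0,0,0],"twist":0},{"gripper":40,"travel":[0,0,0],"twist":0}]'
python3 plan.py 510 -52 54 156.6
python3 - <<'E'
from workcell import env
import cv2
f=env.grab_frame('wrist');cv2.imwrite('pics/w1.png',f['frame'][:,:,::-1])
print(f['intrinsics'],f['extrinsics'].round(3).tolist())
E
```

```text
time_s: 3.68
ee_pos: [505.7, -43.7, 297.7]
ee_rot: [179.9, 0.2, 156.5]
force: [-0.1, -0.5, -0.5]
gripper_width: 36.0
time_s: 3.85
ee_pos: [504.5, -42.4, 297.2]
ee_rot: [-179.9, -0.2, 156.6]
force: [0.3, 0.2, 0.6]
gripper_width: 36.5
t 3.85 pos [504.5 -42.4 297.2] rot [-179.94   -0.25  156.64] w 36.5 F [0.3 0.2 0.6]
travel in present axes mm [-8.9 -6.6 71.2] twist rad 0.0008 | after-twist travel [-8.9 -6.6 71.2]
[[309.70691629   0.         315.01812477]
 [  0.         309.70691629 201.02638605]
 [  0.           0.           1.        ]] [[0.396, 0.887, 0.236, 435.178], [0.918, -0.382, -0.105, -13.267], [-0.003, 0.258, -0.966, 278.702], [0.0, 0.0, 0.0, 1.0]]
```

View pics/w1.png

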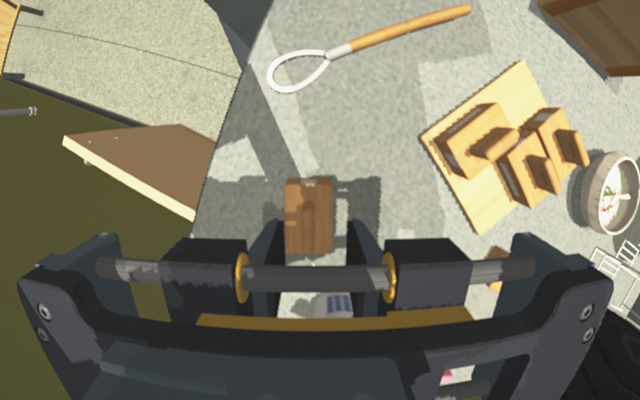

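The wrist picture shows the carton at (308,215), square between the fingers at (265,245) and (360,245), with the tab along the pads. The sprayer (blue, about (335,305)) is clear of the fingers.

```bash

python3 -m handwheel '[{"gripper":40,"travel":[-0.0089,-0.0066,0],"twist":0},{"gripper":40,"travel":[0,0,0.024],"twist":0},{"gripper":40,"travel":[0,0,0.024],"twist":0},{"gripper":40,"travel":[0,0,0.023],"twist":0},{"gripper":40,"travel":[0,0,0],"twist":0}]'
python3 plan.py 510 -52 54 156.6
python3 -m handwheel '[{"gripper":0,"travel":[0,0,0],"twist":0},{"gripper":0,"travel":[0,0,0],"twist":0},{"gripper":0,"travel":[0,0,0],"twist":0},{"gripper":0,"travel":[0,0,0],"twist":0},{"gripper":0,"travel":[0,0,0],"twist":0}]' 25
python3 plan.py 485.4 176.3 150 104.3
```

```text
time_s: 4.32
ee_pos: [510.4, -52.5, 226.1]
ee_rot: [-180.0, -0.1, 156.7]
force: [-0.5, 0.6, 0.6]
gripper_width: 36.4
t 4.32 pos [510.4 -52.5 226.1] rot [-1.7995e+02 -1.4000e-01  1.5666e+02] w 36.4 F [-0.5  0.6  0.6]
travel in present axes mm [0.5 0.4 0.1] twist rad 0.0011 | after-twist travel [0.5 0.4 0.1]
time_s: 4.73
ee_pos: [511.0, -52.4, 228.6]
ee_rot: [179.9, 0.2, 156.6]
force: [-0.7, 0.3, 6.8]
gripper_width: 9.0
t 4.73 pos [511.  -52.4 228.6] rot [1.7995e+02 1.6000e-01 1.5664e+02] w 9.0 F [-0.7  0.3  6.8]
travel in present axes mm [114.2 199.8 -93.4] twist rad 0.9135 | after-twist travel [228.   31.7 -93.4]
```

```bash

python3 -m handwheel '[{"gripper":0,"travel":[0,0,-0.015],"twist":0},{"gripper":0,"travel":[0,0,-0.03],"twist":0},{"gripper":0,"travel":[0,0,-0.03],"twist":0},{"gripper":0,"travel":[0,0,-0.025],"twist":0},{"gripper":0,"travel":[0,0,0],"twist":0.114}]'
python3 -m handwheel '[{"gripper":0,"travel":[0,0,0],"twist":0.114},{"gripper":0,"travel":[0,0,0],"twist":0.114},{"gripper":0,"travel":[0,0,0],"twist":0.114},{"gripper":0,"travel":[0,0,0],"twist":0.114},{"gripper":0,"travel":[0,0,0],"twist":0.114}]'
python3 -m handwheel '[{"gripper":0,"travel":[0,0,0],"twist":0.114},{"gripper":0,"travel":[0,0,0],"twist":0.114},{"gripper":0,"travel":[0,0,0],"twist":0},{"gripper":0,"travel":[0.03,0.004,0],"twist":0},{"gripper":0,"travel":[0.035,0.005,0],"twist":0}]'
python3 -m handwheel '[{"gripper":0,"travel":[0.035,0.005,0],"twist":0},{"gripper":0,"travel":[0.035,0.005,0],"twist":0},{"gripper":0,"travel":[0.035,0.005,0],"twist":0},{"gripper":0,"travel":[0.03,0.004,0],"twist":0},{"gripper":0,"travel":[0.02,0.003,0],"twist":0}]'
python3 -m handwheel '[{"gripper":0,"travel":[0,0,0],"twist":0},{"gripper":0,"travel":[0,0,0],"twist":0}]'
python3 plan.py 485.4 176.3 70 104.3
python3 - <<'E'
from workcell import env
from fit import *
T=env.grab_frame('top');S_=env.grab_frame('scene')
d=np.load('obs.npz')
for n,f in(('top2',T),('scene2',S_)): cv2.imwrite(f'pics/{n}.png',cv2.resize(f['frame'][120:340,200:480,::-1],None,fx=2.5,fy=2.5))
w=env.grab_frame('wrist');cv2.imwrite('pics/w2.png',w['frame'][:,:,::-1])
E
```

```text
time_s: 5.15
ee_pos: [511.7, -52.5, 332.5]
ee_rot: [179.8, 0.6, 150.0]
force: [1.3, 0.3, -2.6]
gripper_width: 9.1
time_s: 5.57
ee_pos: [510.1, -52.3, 327.2]
ee_rot: [-180.0, -0.0, 117.1]
force: [0.2, -0.6, -2.4]
gripper_width: 9.1
time_s: 5.98
ee_pos: [503.1, 12.1, 327.2]
ee_rot: [180.0, 0.0, 104.4]
force: [0.3, 0.4, -2.6]
gripper_width: 8.7
time_s: 6.4
ee_pos: [485.1, 170.9, 327.3]
ee_rot: [-180.0, -0.1, 104.7]
force: [0.0, -0.5, -3.1]
gripper_width: 8.7
time_s: 6.57
ee_pos: [485.5, 169.3, 327.1]
ee_rot: [-180.0, 0.0, 104.7]
force: [-0.1, -0.4, -2.2]
gripper_width: 8.6
t 6.57 pos [485.5 169.3 327.1] rot [-1.7997e+02  2.0000e-02  1.0466e+02] w 8.6 F [-0.1 -0.4 -2.2]
travel in present axes mm [ 6.8  1.7 85.1] twist rad 0.0064 | after-twist travel [ 6.8  1.6 85.1]
```

View pics/w2.png

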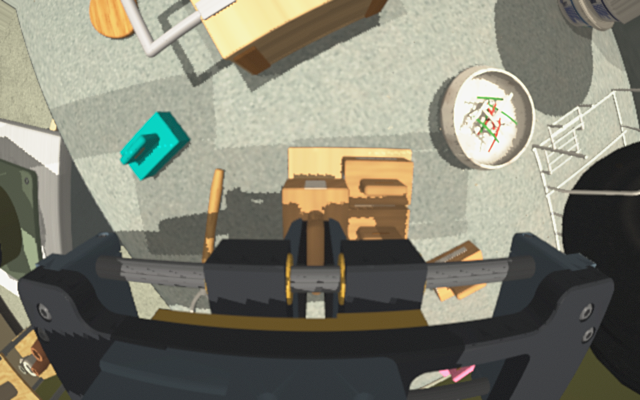

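The wrist picture shows the carton at (315,200) held level and square to the board edges, above the empty near-left place. I'll lower it.

```bash

python3 -m handwheel '[{"gripper":0,"travel":[0.0068,0.0017,0],"twist":0.006},{"gripper":0,"travel":[0,0,0.03],"twist":0},{"gripper":0,"travel":[0,0,0.03],"twist":0},{"gripper":0,"travel":[0,0,0.018],"twist":0},{"gripper":0,"travel":[0,0,0],"twist":0}]'
python3 plan.py 485.4 176.3 66 104.3
python3 -m handwheel '[{"gripper":0,"travel":[0,0,0.005],"twist":0},{"gripper":0,"travel":[0,0,0.005],"twist":0},{"gripper":0,"travel":[0,0,0],"twist":0}]'
python3 plan.py 485.4 176.3 66 104.3
```

```text
time_s: 7.13
ee_pos: [484.5, 174.5, 245.7]
ee_rot: [-179.5, 0.0, 104.0]
force: [-0.4, -1.1, -2.2]
gripper_width: 8.9
t 7.13 pos [484.5 174.5 245.7] rot [-1.7952e+02  3.0000e-02  1.0398e+02] w 8.9 F [-0.4 -1.1 -2.2]
travel in present axes mm [1.6 1.3 7.7] twist rad -0.0057 | after-twist travel [1.5 1.3 7.7]
time_s: 7.38
ee_pos: [486.7, 175.5, 240.5]
ee_rot: [179.8, -0.0, 104.0]
force: [-0.3, -0.4, -1.7]
gripper_width: 9.1
t 7.38 pos [486.7 175.5 240.5] rot [ 1.7981e+02 -2.0000e-02  1.0401e+02] w 9.1 F [-0.3 -0.4 -1.7]
travel in present axes mm [ 1.1 -1.   2.5] twist rad -0.005 | after-twist travel [ 1.1 -1.   2.5]
```

```bash

python3 -m handwheel '[{"gripper":0,"travel":[0.001,0,0.002],"twist":0},{"gripper":0,"travel":[0,0,0],"twist":0},{"gripper":0,"travel":[0,0,0],"twist":0}]'
python3 plan.py 485.4 176.3 66 104.3
python3 -m handwheel '[{"gripper":28,"travel":[0,0,0],"twist":0},{"gripper":28,"travel":[0,0,0],"twist":0},{"gripper":28,"travel":[0,0,0],"twist":0},{"gripper":28,"travel":[0,0,0],"twist":0}]'
python3 -m handwheel '[{"gripper":28,"travel":[0,0,-0.02],"twist":0},{"gripper":28,"travel":[0,0,-0.03],"twist":0},{"gripper":28,"travel":[0,0,-0.035],"twist":0},{"gripper":28,"travel":[0,0,-0.035],"twist":0},{"gripper":28,"travel":[0,0,0],"twist":0}]'
python3 plan.py 664.1 123.7 120 40.3
```

```text
time_s: 7.63
ee_pos: [486.5, 176.0, 240.2]
ee_rot: [179.7, 0.1, 104.1]
force: [-1.5, -4.1, 12.1]
gripper_width: 9.4
t 7.63 pos [486.5 176.  240.2] rot [1.7974e+02 8.0000e-02 1.0408e+02] w 9.4 F [-1.5 -4.1 12.1]
travel in present axes mm [ 0.6 -1.   2.2] twist rad -0.0038 | after-twist travel [ 0.6 -1.   2.2]
time_s: 7.97
ee_pos: [485.7, 176.5, 237.5]
ee_rot: [180.0, -0.0, 104.0]
force: [-0.2, 0.6, -0.7]
gripper_width: 25.6
time_s: 8.38
ee_pos: [487.2, 177.1, 363.9]
ee_rot: [179.2, -0.1, 104.0]
force: [0.5, -0.7, 0.5]
gripper_width: 25.4
t 8.38 pos [487.2 177.1 363.9] rot [ 1.7922e+02 -8.0000e-02  1.0404e+02] w 25.4 F [ 0.5 -0.7  0.5]
travel in present axes mm [-94.7 158.7  71.9] twist rad 1.1125 | after-twist travel [100.4 155.1  71.9]
```

```bash

python3 -m handwheel '[{"gripper":40,"travel":[0,0,0],"twist":0.111},{"gripper":40,"travel":[0,0,0],"twist":0.111},{"gripper":40,"travel":[0,0,0],"twist":0.111},{"gripper":40,"travel":[0,0,0],"twist":0.111},{"gripper":40,"travel":[0,0,0],"twist":0.111}]'
python3 -m handwheel '[{"gripper":40,"travel":[0,0,0],"twist":0.111},{"gripper":40,"travel":[0,0,0],"twist":0.111},{"gripper":40,"travel":[0,0,0],"twist":0.111},{"gripper":40,"travel":[0,0,0],"twist":0.111},{"gripper":40,"travel":[0,0,0],"twist":0.111}]'
python3 -m handwheel '[{"gripper":40,"travel":[0.0167,0.0259,0],"twist":0},{"gripper":40,"travel":[0.0167,0.0259,0],"twist":0},{"gripper":40,"travel":[0.0167,0.0259,0],"twist":0},{"gripper":40,"travel":[0.0167,0.0259,0],"twist":0},{"gripper":40,"travel":[0.0167,0.0259,0],"twist":0}]'
python3 -m handwheel '[{"gripper":40,"travel":[0.0167,0.0259,0],"twist":0},{"gripper":40,"travel":[0,0,0.03],"twist":0},{"gripper":40,"travel":[0,0,0.03],"twist":0},{"gripper":40,"travel":[0,0,0],"twist":0},{"gripper":40,"travel":[0,0,0],"twist":0}]'
python3 plan.py 664.1 123.7 54 40.3
python3 - <<'E'
from workcell import env
import cv2
f=env.grab_frame('wrist');cv2.imwrite('pics/w3.png',f['frame'][:,:,::-1])
E
```

```text
time_s: 8.8
ee_pos: [485.5, 176.4, 356.6]
ee_rot: [-180.0, 0.0, 71.9]
force: [0.3, 0.1, -0.1]
gripper_width: 36.4
time_s: 9.22
ee_pos: [485.5, 176.4, 356.6]
ee_rot: [-180.0, 0.0, 40.1]
force: [0.1, -1.1, 0.8]
gripper_width: 36.6
time_s: 9.63
ee_pos: [634.4, 131.6, 356.4]
ee_rot: [-180.0, 0.0, 40.4]
force: [-0.4, 0.5, -0.1]
gripper_width: 36.3
time_s: 10.05
ee_pos: [662.2, 123.1, 295.0]
ee_rot: [-179.8, 0.2, 40.4]
force: [-0.1, 0.5, 0.5]
gripper_width: 36.6
t 10.05 pos [662.2 123.1 295. ] rot [-179.84    0.25   40.44] w 36.6 F [-0.1  0.5  0.5]
travel in present axes mm [ 1.8  0.7 69. ] twist rad 0.0025 | after-twist travel [ 1.8  0.7 69. ]
```

View pics/w3.png

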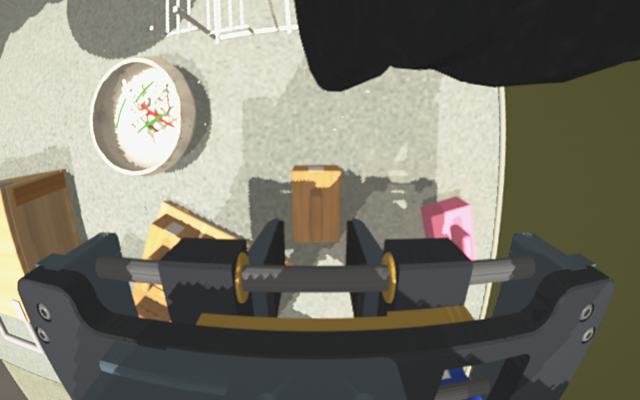

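Carton_b is at (316,205), centred and square between the fingers. The pink look-alike (448,225) is outside the jaw span.

```bash

python3 -m handwheel '[{"gripper":40,"travel":[0.0018,0.0007,0.01],"twist":0},{"gripper":40,"travel":[0,0,0.02],"twist":0},{"gripper":40,"travel":[0,0,0.02],"twist":0},{"gripper":40,"travel":[0,0,0.018],"twist":0},{"gripper":40,"travel":[0,0,0],"twist":0}]'
python3 plan.py 664.1 123.7 54 40.3
python3 -m handwheel '[{"gripper":0,"travel":[0,0,0],"twist":0},{"gripper":0,"travel":[0,0,0],"twist":0},{"gripper":0,"travel":[0,0,0],"twist":0},{"gripper":0,"travel":[0,0,0],"twist":0},{"gripper":0,"travel":[0,0,0],"twist":0}]' 25
python3 -m handwheel '[{"gripper":0,"travel":[0,0,-0.015],"twist":0},{"gripper":0,"travel":[0,0,-0.03],"twist":0},{"gripper":0,"travel":[0,0,-0.03],"twist":0},{"gripper":0,"travel":[0,0,-0.025],"twist":0},{"gripper":0,"travel":[0,0,0],"twist":0}]'
python3 -m handwheel '[{"gripper":0,"travel":[0,0,0],"twist":0.0907},{"gripper":0,"travel":[0,0,0],"twist":0.0907},{"gripper":0,"travel":[0,0,0],"twist":0.0907},{"gripper":0,"travel":[0,0,0],"twist":0.0907},{"gripper":0,"travel":[0,0,0],"twist":0.0907}]'
python3 -m handwheel '[{"gripper":0,"travel":[0,0,0],"twist":0}]'
python3 plan.py 557.7 115.3 70 14.3
```

```text
time_s: 10.52
ee_pos: [663.5, 123.9, 226.8]
ee_rot: [-179.9, 0.2, 40.5]
force: [-1.2, 0.4, 0.2]
gripper_width: 36.8
t 10.52 pos [663.5 123.9 226.8] rot [-179.87    0.21   40.46] w 36.8 F [-1.2  0.4  0.2]
travel in present axes mm [0.3 0.5 0.8] twist rad 0.0029 | after-twist travel [0.3 0.5 0.8]
time_s: 10.93
ee_pos: [664.7, 123.9, 230.4]
ee_rot: [180.0, -0.1, 40.4]
force: [0.3, -0.1, -1.7]
gripper_width: 8.7
time_s: 11.35
ee_pos: [665.6, 123.9, 335.8]
ee_rot: [179.7, -0.6, 40.4]
force: [0.4, -0.8, -0.3]
gripper_width: 8.6
time_s: 11.77
ee_pos: [664.1, 123.6, 327.8]
ee_rot: [-180.0, 0.1, 14.2]
force: [0.5, -0.3, -1.5]
gripper_width: 8.8
time_s: 11.85
ee_pos: [664.2, 123.6, 327.9]
ee_rot: [-180.0, 0.1, 14.4]
force: [0.1, 0.2, -1.9]
gripper_width: 8.8
t 11.85 pos [664.2 123.6 327.9] rot [-1.7999e+02  1.1000e-01  1.4370e+01] w 8.8 F [ 0.1  0.2 -1.9]
travel in present axes mm [-105.2  -18.4   85.9] twist rad 0.0013 | after-twist travel [-105.3  -18.2   85.9]
```

```bash

python3 -m handwheel '[{"gripper":0,"travel":[-0.025,-0.0044,0],"twist":0},{"gripper":0,"travel":[-0.03,-0.0052,0],"twist":0},{"gripper":0,"travel":[-0.03,-0.0052,0],"twist":0},{"gripper":0,"travel":[-0.0202,-0.0035,0],"twist":0},{"gripper":0,"travel":[0,0,0],"twist":0}]'
python3 -m handwheel '[{"gripper":0,"travel":[0,0,0],"twist":0}]'
python3 plan.py 557.7 115.3 67 14.3
python3 - <<'E'
from workcell import env
import cv2
f=env.grab_frame('wrist');cv2.imwrite('pics/w4.png',f['frame'][:,:,::-1])
E
```

```text
time_s: 12.27
ee_pos: [553.9, 114.8, 328.4]
ee_rot: [-180.0, 0.3, 14.6]
force: [-0.9, -0.3, -1.2]
gripper_width: 8.6
time_s: 12.35
ee_pos: [557.2, 115.1, 329.1]
ee_rot: [-180.0, 0.0, 14.6]
force: [0.8, 0.6, -0.8]
gripper_width: 8.8
t 12.35 pos [557.2 115.1 329.1] rot [-180.      0.     14.57] w 8.8 F [ 0.8  0.6 -0.8]
travel in present axes mm [ 0.5 -0.1 90.1] twist rad 0.0048 | after-twist travel [ 0.5 -0.1 90.1]
```

View pics/w4.png

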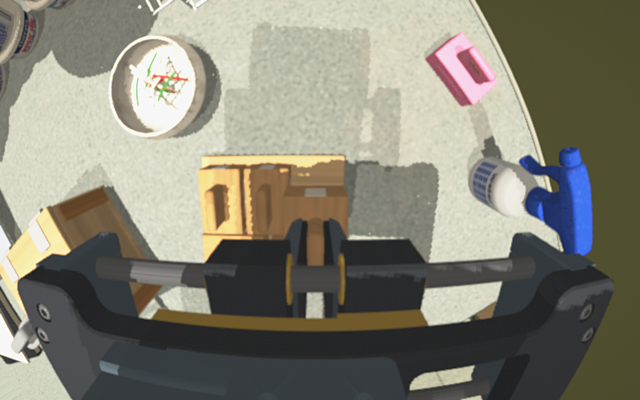

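Carton_b (315,205) hangs square over the far-right place, beside laid_2, so I'll lower it.

```bash

python3 -m handwheel '[{"gripper":0,"travel":[0.0005,0,0.02],"twist":0},{"gripper":0,"travel":[0,0,0.03],"twist":0},{"gripper":0,"travel":[0,0,0.025],"twist":0},{"gripper":0,"travel":[0,0,0.006],"twist":0},{"gripper":0,"travel":[0,0,0],"twist":0}]'
python3 -m handwheel '[{"gripper":0,"travel":[0,0,0.004],"twist":0},{"gripper":0,"travel":[0,0,0.003],"twist":0},{"gripper":0,"travel":[0,0,0],"twist":0},{"gripper":0,"travel":[0,0,0],"twist":0}]'
python3 plan.py 557.7 115.3 67 14.3
```

```text
time_s: 12.82
ee_pos: [558.8, 115.3, 246.0]
ee_rot: [-180.0, 0.2, 14.5]
force: [-0.1, 0.3, -1.7]
gripper_width: 8.7
time_s: 13.15
ee_pos: [558.9, 115.4, 242.2]
ee_rot: [180.0, -0.1, 14.5]
force: [0.9, -0.2, -2.2]
gripper_width: 8.7
t 13.15 pos [558.9 115.4 242.2] rot [ 1.800e+02 -1.200e-01  1.446e+01] w 8.7 F [ 0.9 -0.2 -2.2]
travel in present axes mm [-1.2 -0.2  3.2] twist rad 0.0028 | after-twist travel [-1.2 -0.2  3.2]
```

```bash

python3 -m handwheel '[{"gripper":0,"travel":[-0.001,0,0.0015],"twist":0},{"gripper":0,"travel":[0,0,0.0015],"twist":0},{"gripper":0,"travel":[0,0,0],"twist":0}]'
python3 -m handwheel '[{"gripper":28,"travel":[0,0,0],"twist":0},{"gripper":28,"travel":[0,0,0],"twist":0},{"gripper":28,"travel":[0,0,0],"twist":0},{"gripper":28,"travel":[0,0,0],"twist":0}]'
python3 -m handwheel '[{"gripper":28,"travel":[0,0,-0.02],"twist":0},{"gripper":28,"travel":[0,0,-0.035],"twist":0},{"gripper":28,"travel":[0,0,-0.04],"twist":0},{"gripper":28,"travel":[0,0,-0.04],"twist":0},{"gripper":28,"travel":[0,0,-0.03],"twist":0}]'
python3 plan.py 306 297 150 132.5
```

```text
time_s: 13.4
ee_pos: [558.3, 115.3, 242.1]
ee_rot: [180.0, -0.3, 14.5]
force: [-2.2, -0.4, 16.7]
gripper_width: 8.9
time_s: 13.73
ee_pos: [557.5, 115.1, 238.2]
ee_rot: [-180.0, -0.0, 14.5]
force: [-0.2, -0.3, -0.3]
gripper_width: 25.1
time_s: 14.15
ee_pos: [557.6, 115.1, 406.3]
ee_rot: [180.0, -0.2, 14.5]
force: [0.7, -0.5, -0.3]
gripper_width: 25.7
t 14.15 pos [557.6 115.1 406.3] rot [ 1.7999e+02 -1.7000e-01  1.4460e+01] w 25.7 F [ 0.7 -0.5 -0.3]
travel in present axes mm [-198.2 -239.    84.3] twist rad -2.0603 | after-twist travel [304.1 -62.6  84.3]
```

```bash

python3 -m handwheel '[{"gripper":40,"travel":[0,0,0],"twist":-0.1145},{"gripper":40,"travel":[0,0,0],"twist":-0.1145},{"gripper":40,"travel":[0,0,0],"twist":-0.1145},{"gripper":40,"travel":[0,0,0],"twist":-0.1145},{"gripper":40,"travel":[0,0,0],"twist":-0.1145}]'
python3 -m handwheel '[{"gripper":40,"travel":[0,0,0],"twist":-0.1145},{"gripper":40,"travel":[0,0,0],"twist":-0.1145},{"gripper":40,"travel":[0,0,0],"twist":-0.1145},{"gripper":40,"travel":[0,0,0],"twist":-0.1145},{"gripper":40,"travel":[0,0,0],"twist":-0.1145}]'
python3 -m handwheel '[{"gripper":40,"travel":[0,0,0],"twist":-0.1145},{"gripper":40,"travel":[0,0,0],"twist":-0.1145},{"gripper":40,"travel":[0,0,0],"twist":-0.1145},{"gripper":40,"travel":[0,0,0],"twist":-0.1145},{"gripper":40,"travel":[0,0,0],"twist":-0.1145}]'
python3 -m handwheel '[{"gripper":40,"travel":[0,0,0],"twist":-0.1145},{"gripper":40,"travel":[0,0,0],"twist":-0.1145},{"gripper":40,"travel":[0,0,0],"twist":-0.1145},{"gripper":40,"travel":[0.036,-0.0074,0],"twist":0},{"gripper":40,"travel":[0.036,-0.0074,0],"twist":0}]'
python3 -m handwheel '[{"gripper":40,"travel":[0.036,-0.0074,0],"twist":0},{"gripper":40,"travel":[0.036,-0.0074,0],"twist":0},{"gripper":40,"travel":[0.036,-0.0074,0],"twist":0},{"gripper":40,"travel":[0.036,-0.0074,0],"twist":0},{"gripper":40,"travel":[0.036,-0.0074,0],"twist":0}]'
python3 -m handwheel '[{"gripper":40,"travel":[0.036,-0.0074,0],"twist":0},{"gripper":40,"travel":[0,0,0],"twist":0},{"gripper":40,"travel":[0,0,0],"twist":0}]'
python3 - <<'E'
from workcell import env
from fit import *
d=np.load('obs.npz')
T=env.grab_frame('top');Sc=env.grab_frame('scene')
cv2.imwrite('pics/t5.png',cv2.resize(T['frame'][120:320,200:480,::-1],None,fx=2.8,fy=2.8,interpolation=cv2.INTER_CUBIC))
W=env.grab_frame('wrist');np.savez('w5.npz',f=W['frame'],K=W['intrinsics'],E=W['extrinsics'])
for nm,fr,uv in(('top',T,(242,250)),('scene',Sc,(226,180))):
    h=cv2.cvtColor(d[nm],cv2.COLOR_RGB2HSV); m=((h[...,0]<28)&(h[...,1]>60)&(h[...,2]>50)).astype(np.uint8)
    m=cv2.morphologyEx(m,cv2.MORPH_CLOSE,np.ones((5,5))); n,l,st,_=cv2.connectedComponentsWithStats(m,connectivity=4);k=l[uv[1],uv[0]]
    print(nm,st[k].tolist(),fit(CHEST,[(fr,l==k)],[392,376,.745]))
# full layer check
FULL=LAY+move(CART,22,-44,0,12)+move(CART,-33,33,np.pi/2,12)
E
python3 plan.py 306 297 150 132.7
```

```text
time_s: 14.57
ee_pos: [557.5, 115.0, 402.9]
ee_rot: [-180.0, 0.0, 47.6]
force: [0.3, 1.0, 0.4]
gripper_width: 36.4
time_s: 14.98
ee_pos: [557.5, 115.1, 402.8]
ee_rot: [-180.0, 0.0, 80.4]
force: [-0.1, 0.2, 0.5]
gripper_width: 36.6
time_s: 15.4
ee_pos: [557.6, 115.1, 402.7]
ee_rot: [-180.0, -0.0, 113.2]
force: [-0.6, 0.0, 0.0]
gripper_width: 36.8
time_s: 15.82
ee_pos: [498.2, 157.9, 402.3]
ee_rot: [-180.0, -0.0, 132.4]
force: [0.0, 0.2, -0.4]
gripper_width: 36.3
time_s: 16.23
ee_pos: [347.4, 266.3, 403.0]
ee_rot: [-180.0, -0.0, 132.5]
force: [0.4, 1.1, 0.6]
gripper_width: 36.5
time_s: 16.48
ee_pos: [318.0, 288.0, 403.2]
ee_rot: [180.0, 0.0, 132.8]
force: [-0.9, 0.0, -1.3]
gripper_width: 36.6
top [186, 205, 108, 106, 5481] ([np.float64(390.7), np.float64(379.5), np.float64(43.0)], np.float64(0.886))
scene [180, 166, 92, 76, 5553] ([np.float64(391.1), np.float64(377.2), np.float64(42.6)], np.float64(0.865))
t 16.63 pos [320.  286.9 403.1] rot [1.7999e+02 3.0000e-02 1.3249e+02] w 36.2 F [ 0.7 -0.4 -0.1]
travel in present axes mm [16.9 -3.5 81.1] twist rad -0.0037 | after-twist travel [16.9 -3.4 81.1]
```

View pics/t5.png

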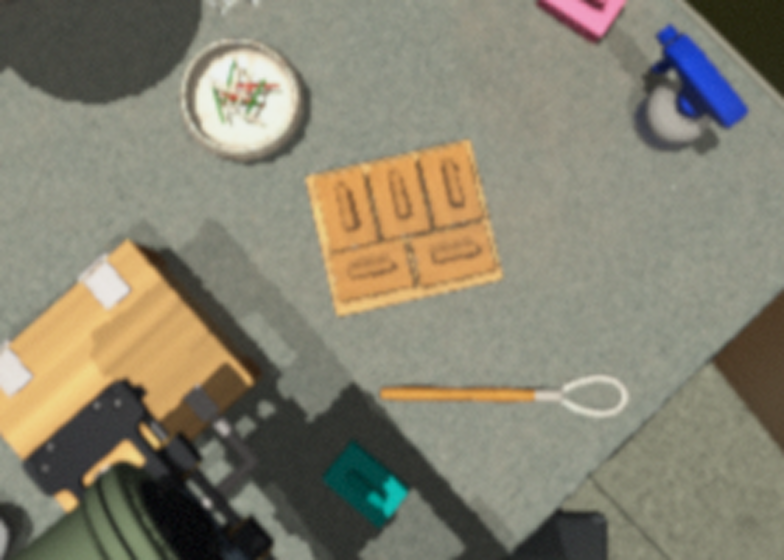

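The layer in the top picture is complete: five cartons with even gaps, the new ones at crop (452,185) and (370,268), and nothing else shifted. Next is the bar.

```bash

python3 -m handwheel '[{"gripper":45,"travel":[0.0169,-0.0034,0],"twist":-0.0037},{"gripper":45,"travel":[0,0,0.03],"twist":0},{"gripper":45,"travel":[0,0,0.03],"twist":0},{"gripper":45,"travel":[0,0,0.03],"twist":0},{"gripper":45,"travel":[0,0,0],"twist":0}]'
python3 -m handwheel '[{"gripper":45,"travel":[0,0,0],"twist":0}]'
python3 plan.py 305 297 97.5 132.7
python3 - <<'E'
from workcell import env
import cv2
f=env.grab_frame('wrist');cv2.imwrite('pics/w6.png',f['frame'][:,:,::-1])
E
```

```text
time_s: 17.05
ee_pos: [304.9, 295.3, 308.7]
ee_rot: [-179.4, 0.0, 132.6]
force: [-0.6, -0.8, -0.4]
gripper_width: 41.4
time_s: 17.13
ee_pos: [306.1, 296.7, 312.5]
ee_rot: [-179.8, 0.0, 132.6]
force: [1.0, 0.7, 0.2]
gripper_width: 41.0
t 17.13 pos [306.1 296.7 312.5] rot [-1.7981e+02  1.0000e-02  1.3263e+02] w 41.0 F [1.  0.7 0.2]
travel in present axes mm [ 1.  -0.6 43. ] twist rad -0.0012 | after-twist travel [ 1.  -0.6 43. ]
```

View pics/w6.png

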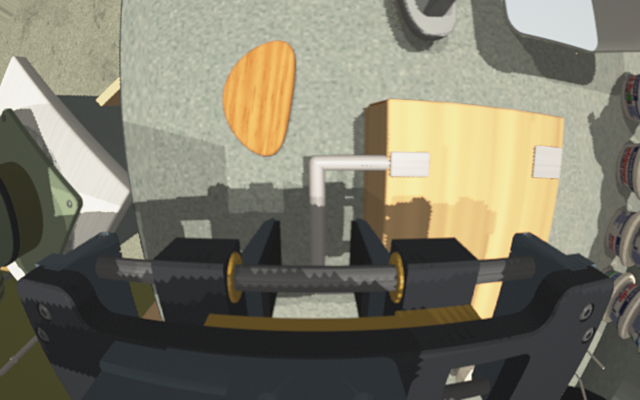

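The wrist picture shows the bar running down column 317, centred between the fingers at 265 and 365, so I'll go down and grip it.

```bash

python3 -m handwheel '[{"gripper":45,"travel":[0.001,-0.0006,0.02],"twist":0},{"gripper":45,"travel":[0,0,0.02],"twist":0},{"gripper":45,"travel":[0,0,0.003],"twist":0},{"gripper":45,"travel":[0,0,0],"twist":0},{"gripper":45,"travel":[0,0,0],"twist":0}]'
python3 -m handwheel '[{"gripper":0,"travel":[0,0,0],"twist":0},{"gripper":0,"travel":[0,0,0],"twist":0},{"gripper":0,"travel":[0,0,0],"twist":0},{"gripper":0,"travel":[0,0,0],"twist":0},{"gripper":0,"travel":[0,0,0],"twist":0}]' 30
python3 - <<'E'
import numpy as np
r=191;o=np.radians(1.65);p=None
for th in range(0,61,3):
    a=np.radians(th)+o; q=np.array([-r*np.cos(a),r*np.sin(a)])
    if p is not None: print(th,(q-p).round(1))
    p=q
E
python3 plan.py 305 297 97.5 132.7
```

```text
time_s: 17.6
ee_pos: [305.0, 298.2, 271.7]
ee_rot: [179.8, -0.0, 132.7]
force: [-0.1, 0.3, -0.2]
gripper_width: 41.2
time_s: 18.02
ee_pos: [304.3, 297.9, 270.5]
ee_rot: [179.9, -0.0, 132.8]
force: [5.6, 6.0, -1.9]
gripper_width: 10.5
3 [ 0.5 10. ]
6 [1.1 9.9]
9 [1.6 9.9]
12 [2.1 9.8]
15 [2.6 9.7]
18 [3.1 9.5]
21 [3.6 9.3]
24 [4.1 9.1]
27 [4.6 8.9]
30 [5.  8.6]
33 [5.5 8.4]
36 [5.9 8.1]
39 [6.3 7.8]
42 [6.7 7.4]
45 [7.1 7.1]
48 [7.4 6.7]
51 [7.8 6.3]
54 [8.1 5.9]
57 [8.4 5.4]
60 [8.7 5. ]
t 18.02 pos [304.3 297.9 270.5] rot [179.91  -0.   132.76] w 10.5 F [ 5.6  6.  -1.9]
travel in present axes mm [-1.1 -0.1  1. ] twist rad 0.001 | after-twist travel [-1.1 -0.1  1. ]
```

```bash

python3 -m handwheel '[{"gripper":0,"travel":[0,0.0005,-0.01],"twist":0},{"gripper":0,"travel":[0,0.0011,-0.0099],"twist":0},{"gripper":0,"travel":[0,0.0016,-0.0099],"twist":0},{"gripper":0,"travel":[0,0.0021,-0.0098],"twist":0},{"gripper":0,"travel":[0,0.0026,-0.0097],"twist":0}]'
python3 -m handwheel '[{"gripper":0,"travel":[0,0.0031,-0.0095],"twist":0},{"gripper":0,"travel":[0,0.0036,-0.0093],"twist":0},{"gripper":0,"travel":[0,0.0041,-0.0091],"twist":0},{"gripper":0,"travel":[0,0.0046,-0.0089],"twist":0},{"gripper":0,"travel":[0,0.005,-0.0086],"twist":0}]'
python3 -m handwheel '[{"gripper":0,"travel":[0,0,0],"twist":0}]'
```

```text
time_s: 18.43
ee_pos: [310.3, 303.4, 319.8]
ee_rot: [179.9, 0.0, 132.8]
force: [2.4, 2.3, -4.5]
gripper_width: 9.3
time_s: 18.85
ee_pos: [324.8, 317.0, 365.0]
ee_rot: [-179.9, -0.0, 132.8]
force: [-0.3, 1.3, -4.7]
gripper_width: 9.2
time_s: 18.93
ee_pos: [325.0, 317.2, 366.1]
ee_rot: [-180.0, -0.0, 132.8]
force: [-2.6, -0.9, -1.0]
gripper_width: 9.6
```

Forces are small and the bar is following. I'll do the second half.

```bash

python3 -m handwheel '[{"gripper":0,"travel":[0,0.0055,-0.0084],"twist":0},{"gripper":0,"travel":[0,0.0059,-0.0081],"twist":0},{"gripper":0,"travel":[0,0.0063,-0.0078],"twist":0},{"gripper":0,"travel":[0,0.0067,-0.0074],"twist":0},{"gripper":0,"travel":[0,0.0071,-0.0071],"twist":0}]'
python3 -m handwheel '[{"gripper":0,"travel":[0,0.0074,-0.0067],"twist":0},{"gripper":0,"travel":[0,0.0078,-0.0063],"twist":0},{"gripper":0,"travel":[0,0.0081,-0.0059],"twist":0},{"gripper":0,"travel":[0,0.0084,-0.0054],"twist":0},{"gripper":0,"travel":[0,0.0087,-0.005],"twist":0}]'
python3 -m handwheel '[{"gripper":0,"travel":[0,0,0],"twist":0},{"gripper":0,"travel":[0,0,0],"twist":0},{"gripper":0,"travel":[0,0,0],"twist":0},{"gripper":0,"travel":[0,0,0],"twist":0},{"gripper":0,"travel":[0,0,0],"twist":0}]'
python3 plan.py 378.5 364.9 260.2 132.7
python3 - <<'E'
from workcell import env
from fit import *
import numpy as np
p=env.state()['ee_pos'];u=np.array([.735,.678]);h=np.array([391.5,377])+73*u
print('theta',np.degrees(np.arctan2(p[2]-172-92,(h-p[:2])@u))-1.65,'r',np.hypot(p[2]-264,(h-p[:2])@u))
T=env.grab_frame('top');S=env.grab_frame('scene')
for c in('top','scene'): print(c,[(np.round(d['uv']).tolist(),round(d['confidence'],2)) for d in env.pinpoint(c,'lid_bar')])
a=cv2.resize(S['frame'][60:340,150:470,::-1],(600,525));cv2.imwrite('pics/s7.png',a)
cv2.imwrite('pics/t7.png',cv2.resize(T['frame'][120:320,200:480,::-1],None,fx=2.8,fy=2.8,interpolation=cv2.INTER_CUBIC))
# layer check: each carton's own edges, via mask fit of complete layer and of the carton tops
h=cv2.cvtColor(T['frame'],cv2.COLOR_RGB2HSV);m=((h[...,0]<25)&(h[...,1]>80)&(h[...,2]>60)).astype(np.uint8)
n,l,st,_=cv2.connectedComponentsWithStats(m,connectivity=4);k=l[214,332]
FULL=LAY+move(CART,22,-44,0,12)+move(CART,-33,33,np.pi/2,12)
print('layer fit',st[k].tolist(),fit(FULL,[(T,l==k)],[525.5,152.5,.25]))
E
```

```text
time_s: 19.35
ee_pos: [347.3, 338.0, 404.5]
ee_rot: [-179.7, -0.1, 132.8]
force: [-8.0, -3.0, 3.6]
gripper_width: 9.0
time_s: 19.77
ee_pos: [377.0, 365.7, 435.1]
ee_rot: [-179.9, -0.1, 132.8]
force: [-6.4, -2.1, 6.8]
gripper_width: 9.3
time_s: 20.18
ee_pos: [377.0, 365.7, 435.2]
ee_rot: [-180.0, -0.1, 132.8]
force: [-6.4, -1.6, 8.2]
gripper_width: 8.8
t 20.18 pos [377.  365.7 435.2] rot [-1.7998e+02 -1.0000e-01  1.3277e+02] w 8.8 F [-6.4 -1.6  8.2]
travel in present axes mm [-1.6  0.5  3. ] twist rad 0.0012 | after-twist travel [-1.6  0.5  3. ]
theta 60.28399510836307 r 194.0203023418771
top [([220.0, 271.0], 0.88)]
scene [([208.0, 144.0], 0.92)]
layer fit [309, 170, 71, 63, 3155] ([np.float64(525.2), np.float64(152.4), np.float64(14.4)], np.float64(0.984))
```

View pics/s7.png

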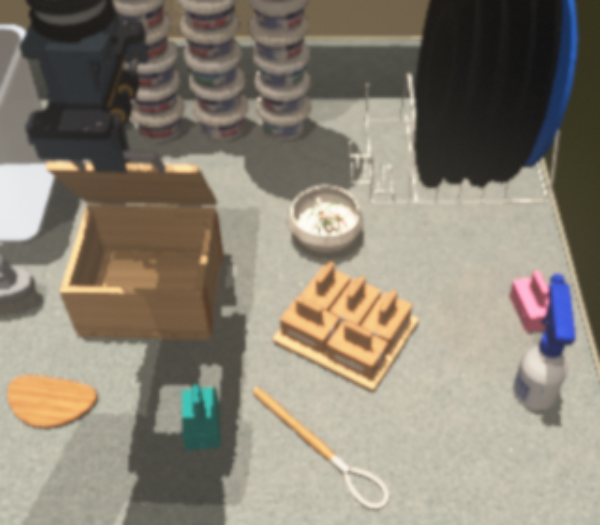

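```bash
python3 - <<'E'
from workcell import env
from fit import *
T=env.grab_frame('top');S=env.grab_frame('scene')
u=np.array([.735,.678]);v=np.array([-.678,.735]);h=np.array([391.5,377])+73*u
A=[];b=[]
for f,uv in((T,(220,271)),(S,(208,144))):
    E=f['extrinsics'];d=E[:3,:3]@np.linalg.inv(f['intrinsics'])@[*uv,1];d/=np.linalg.norm(d);P=np.eye(3)-np.outer(d,d);A.append(P);b.append(P@E[:3,3])
q=np.linalg.solve(sum(A),sum(b));print('bar',q.round(1),'theta',np.degrees(np.arctan2(q[2]-92,(h-q[:2])@u))-1.65)
for th in(55,60,65):
    a=np.radians(th);e=np.array([np.r_[h-146*np.cos(a)*u+s*84*v,92+146*np.sin(a)] for s in(1,-1)])
    print(th,'front edge in crop',((proj(e,S)-[150,60])*1.875).round(0).tolist())
s=env.state();print(s['time_s'],s['force'].round(1),s['gripper_width'],s['qvel'].round(2))
E
```

```text
bar [376.2 374.5 249.9] theta 59.78456589474875
55 front edge in crop [[46.0, 180.0], [195.0, 184.0]]
60 front edge in crop [[47.0, 169.0], [196.0, 173.0]]
65 front edge in crop [[48.0, 158.0], [197.0, 162.0]]
20.4833 [-6.9 -1.1  8.4] 9.369539394996519 [-0.06 -0.08  0.04  0.06 -0.04  0.04]
```

Three checks agree on 60 degrees: 60.3 from the tool pose, 59.8 from triangulating the bar, and the lid edge in the picture, which lies near the 60-degree prediction. The lid is still, so I'm handing in.

```bash
python3 -c "
from workcell import env
print(env.job_done()); s=env.state(); print(s['time_s'],s['ee_pos'].round(1),s['force'].round(1),s['gripper_width'])"
```

```text
the job is handed in; nothing more can be done
None
the job is handed in; nothing more can be done
```

The layer of five cartons is complete, and the gripper is still holding the chest lid by its bar at about 60 degrees. I handed the job in at about 20.5 s; it gave no verdict.

- **Cartons:** carton_a stands in the near-left place and carton_b in the far-right place, both let go. The whole layer's outline in the top picture matched the planned layout at 0.98 overlap, with no shift of the board or layer beyond 0.5 mm. I did not fit each carton separately after placing.
- **Lid:** the tool pose gave 60.3 degrees and triangulating the bar from two cameras gave 59.8. The lid edge in the picture also lies near where 60 degrees would put it. The gripper is closed on the bar at about 9 mm, and the arm was practically still.
- **Mismatches:** the tool pose put the bar 194 mm from the hinge instead of 191. The triangulated bar point was about 10 mm off the tool pose, though its angle agreed. The arm still felt about 11 N from the bar, which I left because it was well below the limits.
- **Other things:** the bowl, trimmer, sprayer and both look-alikes appear where they were in the last picture. That is by eye; I did not measure them again.

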